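# Hold a sprung box cover at the set angle for pinning

### The job

I am about to pin the hinge spring of this gate-control box. With its green cover shut, push the box back and to the left until it sits squarely home against both steel stops of the setting board; then lift the sprung cover until its edge is in line with the red pointer on the angle plate, and keep holding it there with the box still flat and home: finish while holding it, do not let go. Do not knock the pointer, and leave the other things on the bench alone.

Things in the scene. Friction and masses are not known exactly. Their poses are not given: they have to be found in the camera images.
- board: Spring-setting board, fixed to the bench: plywood 300 (x) x 340 (y) x 18 mm, top face 18 mm above the bench. Origin: centre of its underside; x from the robot's side to the back, y to the left. It carries a back stop, a side stop and, just left of the side stop, the angle plate.
- back_stop (a point): Middle of the back stop's working face at board level: steel, 30 mm high, 190 mm long along the board's y (from -90 to +100 mm), at board x = +105 mm, facing the board's -x. Axes as the board's.
- side_stop (a point): Middle of the side stop's working face at board level: steel, 30 mm high, 110 mm long along the board's x (from -25 to +85 mm), at board y = +100 mm, facing the board's -y (right). Axes as the board's.
- stop_corner (a point): Point on the board's top face (18 mm above the bench) where the working faces of the back stop and side stop meet; axes as the board's.
- angle_plate (a point): Pivot of the angle plate, on the hinge line that the box has when home (board x = +111, y = +117 mm, 81.5 mm above the bench). The plate is a white upright quadrant 4 mm thick with black ticks every 5 degrees, from board x = -16 to +122 mm, 208 mm above the bench at its back post.
- gate_box: Loose grey steel box 140 (x) x 180 (y) x 60 mm high; green sprung cover flush at front and sides, top 66 mm above its underside; about 1.2 kg. Starts on the board 15 to 45 mm short of home each way, up to 9 degrees askew. Origin: centre of its underside; x to its back (hinge side), y left. Home: back and left faces touch the stops, origin at board x = +35, y = +10 mm, axes parallel.
- box_corner (a point): Lower back left corner of the box (box frame +70, +90, 0 mm); it meets stop_corner when the box is home. Axes as the box's.
- cover_hinge (a point): Middle of the hinge line of the cover (box frame +76, 0, +63.5 mm); the hinge line runs along the box's y axis.
- cover (a joint): Opening angle of the cover, rad: 0 shut, grows as the front edge rises, up to 1.7. Spring and weight (0.22 kg) pull it shut with about 0.27 N m near shut, rising to 0.36 N m at 0.8 rad; it falls shut when let go.
- cover_pull (a point): Middle of the grip bar of the steel bow handle on the cover: round bar 9 mm thick along the box's y, 55 mm clear between its posts. 126 mm ahead of the hinge line, its axis 32 mm above the cover's top face (34.5 mm above its mid plane); cover shut: 98 mm above the box's underside, 20 mm behind the box's front face. Axes turn with the cover.
- cover_tip (a point): Front left corner of the cover at mid thickness, 146 mm ahead of the hinge line; a yellow line runs along this left edge. Its -x axis runs along the cover away from the hinge. Cover plate 5 mm thick.
- pointer (a joint): Angle of the red pointer on the angle plate, rad: 0 level towards the robot, grows upward; set between 0.45 and 0.80, stiff. It turns about the line that the cover's hinge has when the box is home: the cover is in line with it when both joint values are equal.
- pointer_tip (a point): Middle of the red flag at the pointer's end, 145 mm from its pivot; flag 26 x 19 x 5 mm, over the rim of the angle plate (board y = 105.5 to 124.5 mm). Its -x axis runs along the pointer away from the pivot.
- t_key: Bystander: steel tension key with a T handle, 90 mm long, lying on the left front corner of the board.
- pin_dish: Bystander: small blue dish, 76 mm across, 26 mm high, right of the board.
- gate_wheel: Bystander: grooved steel gate wheel, 80 mm across, 24 mm high, lying right of the board.
- roller_bracket: Bystander: yellow zinc-plated roller bracket with wheel, 90 x 54 x 87 mm, left of the board.
- screwdriver: Bystander: screwdriver lying left of the board.
- weld_hinge: Bystander: brown steel weld-on hinge, 100 x 40 x 22 mm, left of the board.

How it is judged:
By the outcome, as a careful person would: the job done as asked, in the order asked, and still so for the second after the job is handed in, while the arm keeps its last pose, push and grip.
It also fails if it takes over 64 s, if anything falls off the work surface, if the arm or the gripper's body presses on something with over 40 N, if the wrist force passes 120 N, or if a joint passes its speed limit or range.

### The arm

A 6-joint arm with a two-finger parallel gripper is mounted at the origin on the work surface. World frame = base frame: x ahead of the robot, y to its left, z up, the work surface at z = 0. Lengths are in m, angles in rad, forces in N, time in s.
With the tool pointing down it reaches from about 0.375 to 0.75 m from the base axis. Payload 9 kg.
Tool frame: the origin (TCP) lies on the centre line of the jaws, within the pads' length; the fingertips stand 25 mm ahead of it and the grasp point (between the pads) lies 6 mm ahead of it; z points along the fingers, y is the line along which they close (so a half turn about z gives the same grasp; the last joint's range is limited). The gripper opens to 85 mm and grips with 20 to 120 N. Pads are 22 mm wide; open, the fingers measure 114 mm over their backs; the gripper's body (76 mm by 85 mm) begins 54 mm behind the grasp point. The pads swing forward as they close: fully open they stand 13 mm farther back than shut.
Start: joints at [0.967, 0.104, 0.097, 1.564, 0, 1.353], TCP at [0.226, 0.556, 0.256] pointing down, gripper open.
Joint ranges: [-2.99, 2.99], [-0.84, 1.86], [-1.1, 1.16], [-1.84, 2.11], [-1.51, 1.56], [-3.14, 3.14]. Speed limits (rad/s): [2.22, 2.22, 2.57, 3.14, 3.14, 3.14].

### API

Orientations are given as a unit quaternion [x, y, z, w].
In Python, from bench import status, camera, calibration, r, finder gives the robot as it stands.
- The arm moves only by the tool carry_out, never from a script. Its argument "commands" is a list of rows, each a list of 7 numbers: the closure, from -1 (fully open) to 1 (shut), then the shift along the tool's x, y, z in m, then the turn, a rotation vector about the tool's x, y, z in rad. In form: [[gripper, dx, dy, dz, wx, wy, wz], ...]. A call has 1 to 20 rows; each row is the pose to reach, as a shift and turn from the pose commanded when the call began, along the tool's axes at that moment; what a row does not reach only later rows make up. A row lasts 1/12 s, in which the tool goes at most 41.7 mm and 7.16 degrees, less where a joint would pass 70% of its speed; a pose out of reach is approached as far as the arm can. A call with a gripper value outside its range is refused whole. The fingers move at their own pace and stop on an object; "newtons" is the grip in N (left out, the last holds). Time passes only in rows, so rows that repeat a pose let the fingers close. It gives the time, the measured TCP pose, the force, the opening and the grip force at its end, in the units of the state.
- status.sense(): the state, without advancing time (a new reading comes with each control period).
- camera(name): name is "scene" or "top"; returns the picture (480x640x3 uint8, red, green, blue); there is no depth.
- calibration(name): a dict with "fx", "fy", "cx", "cy" (pixels), "distortion" ([k1, k2, p1, p2, k3] as OpenCV has them; the pictures are not rectified), "R" (3x3) and "t" (3): a world point X has camera coordinates R X + t. Camera axes: x right, y down, z forward; pixel columns grow to the right and rows downward; lengths in m; the calibration is good to about 2 mm. A picture is of the moment at which its call begins. calibration takes no time and is no camera call.
- r.sign_off(): hands the job in; it is judged then, once.
Trained networks look in the newest picture that a camera, given by its name, has taken for a name from the list of things; names that differ only in an ending like _2 or _b are one class to them, and where a whole thing is asked for, a point or a joint stands for the part that bears it (a point fixed in the world has none). Each returns a list of dicts, best first, with "score" (0 to 1); they miss things now and then, are a little off and sometimes report something else, mostly with a low value. They report only what shows in the picture. A call takes as long as a camera call.
- finder.spot_in(label, camera): "centre" ([x, y, z] in m, in world coordinates, good to about 4 mm: the middle of the surface that is visible of it).
- finder.masks_of(label, camera): "pixels" (480x640 bool, what is visible of it).
- finder.place_of(label, camera): "centre" ([x, y, z] in m, in world coordinates, good to about 4 mm: a listed point, or the origin of a listed thing).
The state is a dict: "time_s": time; "joint_pos": joint angles; "joint_vel": joint speeds; "joint_torque": joint torques, N m; "ee_pos": TCP position; "orientation": TCP orientation; "contact_force": force on the tool from outside, world axes, zero at the start; "wrist_torque": the same for the moment, N m; "finger_gap": finger opening in m; "finger_force": force on a finger pad.
Only numpy, scipy, OpenCV 4.12 (cv2) and the standard library are available. Lean on these libraries where they do the work, as an engineer would, in place of code of your own. Each camera call takes 0.05 s, during which the arm holds its last target. There are 200 camera calls.

## Working session

There is one attempt and no reset: what is moved stays moved. The work goes in short steps, Python scripts to look and compute and a tool call to move; the robot and the scene stay as the last step left them, time stands still between calls to the robot, and variables do not carry over. Pictures are saved under pics/ and viewed, at most 10 in all, crops included, and the job is handed in when it is done.

Besides the shell and the picture viewer there is one more tool, called after "Request:" as a command line: name --pt "numbers of a row" for each row, then --argument value for the rest. carry_out: Moves the arm, as the interface text tells. Its arguments: {"type":"object","properties":{"commands":{"type":"array"},"newtons":{"type":"number"}},"required":["commands"]}

```bash
mkdir -p pics
cat > h.py <<'E'
import numpy as np, cv2
from bench import status, camera, calibration, r, finder
def save(n,f):
    im=camera(n); cv2.imwrite(f,im[:,:,::-1]); return im
def proj(n,X):
    c=calibration(n);K=np.array([[c['fx'],0,c['cx']],[0,c['fy'],c['cy']],[0,0,1]])
    return cv2.projectPoints(np.array(X,float).reshape(-1,3),cv2.Rodrigues(np.array(c['R']))[0],np.array(c['t'],float),K,np.array(c['distortion']))[0].reshape(-1,2)
def ray(n,uv,z):
    c=calibration(n);K=np.array([[c['fx'],0,c['cx']],[0,c['fy'],c['cy']],[0,0,1]])
    p=cv2.undistortPoints(np.array(uv,float).reshape(-1,1,2),K,np.array(c['distortion'])).reshape(-1,2)
    R=np.array(c['R']);t=np.array(c['t']);o=-R.T@t
    d=np.c_[p,np.ones(len(p))]@R
    return o+d*((z-o[2])/d[:,2])[:,None]
E
python3 - <<'E'
from h import *
np.set_printoptions(precision=4,suppress=True)
s=status.sense();print(s)
for n in('scene','top'):
    save(n,f'pics/{n}0.png')
    c=calibration(n);print(n,-np.array(c['R']).T@c['t'])
    for l in['board','back_stop','side_stop','stop_corner','angle_plate','gate_box','box_corner','cover_hinge','cover_pull','cover_tip','pointer_tip','t_key']:
        print(l,[(np.round(d['centre'],4),round(d['score'],2)) for d in finder.place_of(l,n)[:2]])
E
```

```text
{'time_s': 0.0, 'joint_pos': array([ 0.9673,  0.1047,  0.0965,  1.5639, -0.    ,  1.3531]), 'joint_vel': array([ 0.0024, -0.0011,  0.0006,  0.0009, -0.0014,  0.0005]), 'joint_torque': array([ -0.0017, -55.693 ,  50.3649,   0.017 ,  -0.0005,   0.0001]), 'ee_pos': array([0.2256, 0.5556, 0.2555]), 'orientation': array([ 0.1917,  0.9815, -0.0006, -0.0003]), 'contact_force': array([ 0.088 , -1.4498,  0.5663]), 'wrist_torque': array([ 0.0106, -0.023 , -0.0097]), 'finger_force': 0.0, 'finger_gap': 0.08559005014955108}
scene [0.9505 0.6952 0.6897]
board [(array([ 0.5746,  0.0195, -0.0006]), 0.9)]
back_stop [(array([0.6734, 0.0499, 0.0163]), 0.93)]
side_stop [(array([0.5822, 0.119 , 0.0184]), 0.89)]
stop_corner [(array([0.6522, 0.1376, 0.0121]), 0.74)]
angle_plate [(array([0.6553, 0.1566, 0.0824]), 0.75), (array([0.6197, 0.0958, 0.0166]), 0.31)]
gate_box [(array([ 0.5785, -0.0054,  0.0176]), 0.69), (array([0.6453, 0.4348, 0.002 ]), 0.33)]
box_corner [(array([0.6226, 0.0933, 0.0161]), 0.95)]
cover_hinge [(array([0.6508, 0.0101, 0.0803]), 0.69), (array([0.6574, 0.1568, 0.0828]), 0.52)]
cover_pu
[... 295 characters left out ...]
1 -0.0165  1.488 ]
board []
back_stop [(array([0.6747, 0.0461, 0.0178]), 0.78), (array([ 0.4706, -0.4361, -0.005 ]), 0.71)]
side_stop [(array([0.5802, 0.1198, 0.0156]), 0.64)]
stop_corner [(array([0.6514, 0.137 , 0.0139]), 0.85)]
angle_plate [(array([0.6507, 0.1485, 0.0848]), 0.87), (array([ 0.5848, -0.4667,  0.0034]), 0.54)]
gate_box [(array([ 0.5812, -0.0112,  0.0166]), 0.93), (array([0.6492, 0.0187, 0.0851]), 0.54)]
box_corner []
cover_hinge [(array([0.6509, 0.0204, 0.0785]), 0.89)]
cover_pull [(array([ 0.5295, -0.027 ,  0.1185]), 0.57)]
cover_tip [(array([0.4856, 0.0591, 0.0794]), 0.83)]
pointer_tip [(array([0.554 , 0.1275, 0.1715]), 0.53)]
t_key [(array([0.4625, 0.1319, 0.0163]), 0.59)]
```

View pics/scene0.png

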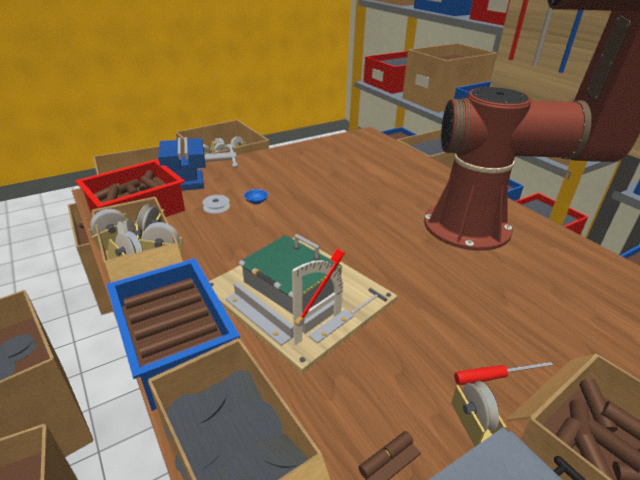

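View pics/top0.png

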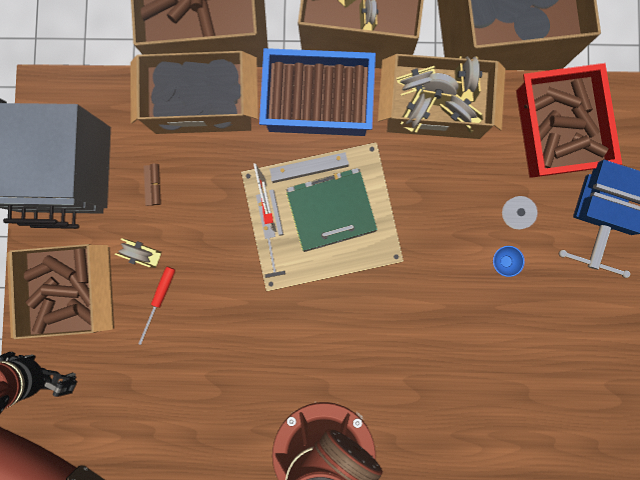

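The scene view shows the board at about (300,290), with the grey box, the green cover and the red pointer flag at (338,256). The top view shows the board corners near (243,170), (378,143), (403,261) and (268,290), and the handle at (338,231). I'll fit the poses next.

```bash
cat >> h.py <<'E'
def Rz(a): return np.array([[np.cos(a),-np.sin(a)],[np.sin(a),np.cos(a)]])
def fit2(loc,w):
    l=np.array(loc);w=np.array(w)[:,:2];lc=l-l.mean(0);wc=w-w.mean(0)
    a=np.arctan2((lc[:,0]*wc[:,1]-lc[:,1]*wc[:,0]).sum(),(lc*wc).sum())
    t=w.mean(0)-Rz(a)@l.mean(0);return a,t,np.abs(w-(l@Rz(a).T+t)).max()
def quad(mask):
    cs=max(cv2.findContours(mask.astype(np.uint8),0,2)[0],key=cv2.contourArea)
    return cv2.boxPoints(cv2.minAreaRect(cs))
def hsv(im): return cv2.cvtColor(im,cv2.COLOR_RGB2HSV)
E
python3 - <<'E'
from h import *
np.set_printoptions(precision=4,suppress=True)
im=cv2.imread('pics/top0.png');c=im[130:300,225:420]
cv2.imwrite('pics/topc.png',cv2.resize(c,None,fx=3.5,fy=3.5,interpolation=2))
s=cv2.imread('pics/scene0.png')[225:370,200:405]
cv2.imwrite('pics/scc.png',cv2.resize(s,None,fx=3.9,fy=3.9,interpolation=2))
# board corners by hand
w=ray('top',[(242,171),(378,143),(403,261),(268,291)],.018)
print('board',fit2([(.15,.17),(.15,-.17),(-.15,-.17),(-.15,.17)],w),w)
H=hsv(im[:,:,::-1].copy());g=(H[...,0]>60)&(H[...,0]<95)&(H[...,1]>90)
g[:130]=0;g[300:]=0;g[:,:225]=0;g[:,420:]=0
q=quad(g);print(q);W=ray('top',q,.018+.066);print(W,np.linalg.norm(np.diff(W,axis=0),axis=1))
e=W[1]-W[0]; print('cover center',W.mean(0),'edge angs',[np.arctan2(*(W[(i+1)%4]-W[i])[[1,0]]) for i in range(4)])
E
```

```text
board (np.float64(0.2290206075526774), array([0.5709, 0.0127]), np.float64(0.003202537702683028)) [[ 0.6787  0.2127  0.018 ]
 [ 0.7532 -0.1196  0.018 ]
 [ 0.4652 -0.1837  0.018 ]
 [ 0.3865  0.1414  0.018 ]]
[[309. 248.]
 [309. 248.]
 [309. 248.]
 [309. 248.]]
[[0.4891 0.0415 0.084 ]
 [0.4891 0.0415 0.084 ]
 [0.4891 0.0415 0.084 ]
 [0.4891 0.0415 0.084 ]] [0. 0. 0.]
cover center [0.4891 0.0415 0.084 ] edge angs [np.float64(0.0), np.float64(0.0), np.float64(0.0), np.float64(0.0)]
```

View pics/topc.png

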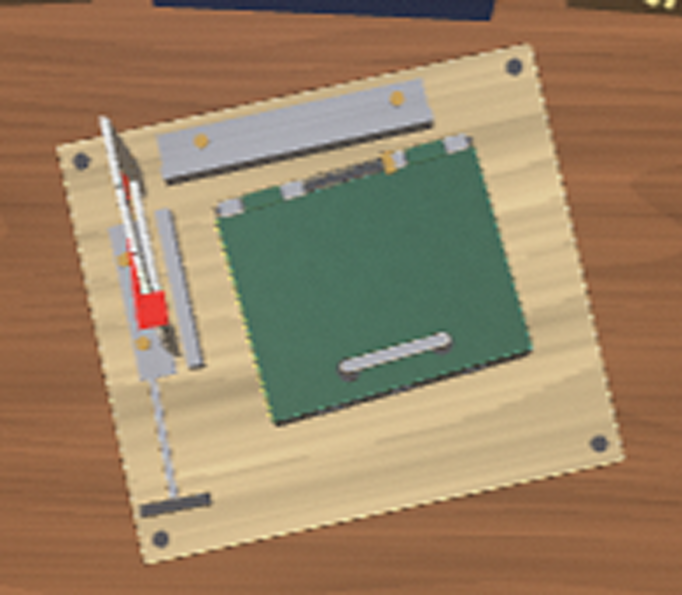

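View pics/scc.png

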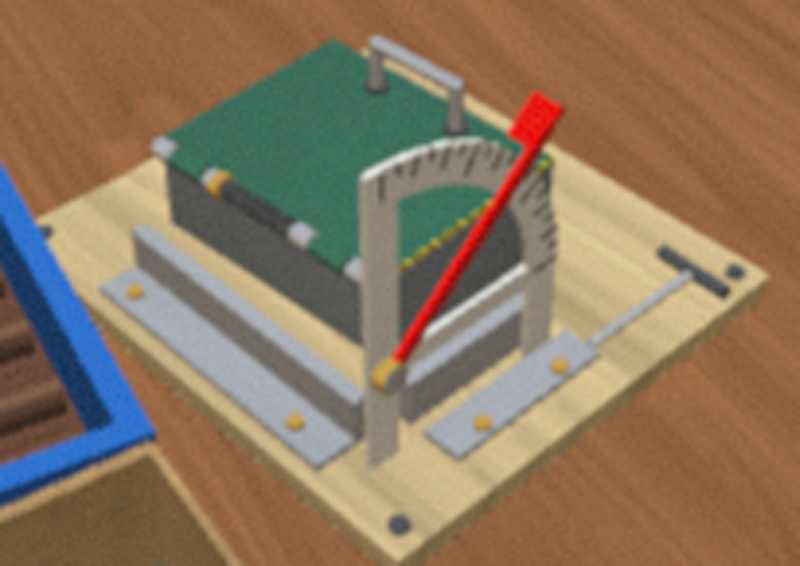

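The crops show the cover unobstructed, with its handle at top crop (347..445, 355). The pointer runs from its pivot at scene crop (387,375) to the flag at (536,120). The stops are clear.

```bash
cat > fit.py <<'E'
from h import *
from scipy.optimize import least_squares as LS
np.set_printoptions(precision=4,suppress=True)
T=lambda p:np.array(p)/3.5+[225,130]
S=lambda p:np.array(p)/3.9+[200,225]
def b2w(P,v): 
    P=np.atleast_2d(np.array(P,float)); return np.c_[P[:,:2]@Rz(v[0]).T+v[1:3],P[:,2]]
bl=[(.15,.17,.018),(.15,-.17,.018),(-.15,-.17,.018),(-.15,.17,.018)]
bt=T([(60,147),(530,43),(622,460),(148,560)])
bsl=[(-.15,.17,.018),(.15,.17,.018),(.105,-.09,.048),(.105,.1,.048)]
bs=S([(768,278),(398,557),(135,226),(368,396)])
def f(v): return np.r_[(proj('top',b2w(bl,v))-bt).ravel(),(proj('scene',b2w(bsl,v))-bs).ravel()]
o=LS(f,[.2,.57,.015],loss='soft_l1');v=o.x;
if __name__=='__main__':
    print('board',v,f(v).reshape(-1,2))
    print('home box',b2w([(.035,.01,.018)],v),'home pull',b2w([(.111-.126,.01,.116)],v),'corner',b2w([(.105,.1,.018)],v),'pivot',b2w([(.111,.117,.0815)],v))
    cl=[(-.07,.09,.084),(-.07,-.09,.084)]
    pl=[(-.05,.03,.116),(-.05,-.03,.116)]
    ct=T([(276,420),(530,351),(352,367),(440,342)])
    cs=S([(552,160),(335,41)])
    def g(u): return np.r_[(proj('top',b2w(cl+pl,u))-ct).ravel(),(proj('scene',b2w(cl,u))-cs).ravel()]
    o=LS(g,[.2,.57,-.01],loss='soft_l1');u=o.x;print('box',u,g(u).reshape(-1,2))
    print('pull',b2w([(-.05,0,.116)],u),'rel board',(u[1:]-v[1:])@Rz(v[0]),u[0]-v[0])
    def ptr(a,r): return b2w([(.111-r*np.cos(a),.115,.0815+r*np.sin(a))],v)
    fs=S((536,120));ps=S((387,375));ft=T((150,310))
    h=lambda q:np.r_[(proj('scene',ptr(q[0],.145))-fs).ravel()]
    for nm,k in(('scene',h),('scene dir',lambda q:((proj('scene',ptr(q[0],.145))-proj('scene',b2w([(.111,.117,.0815)],v)))-(fs-ps)).ravel()),('top',lambda q:(proj('top',ptr(q[0],.145))-ft).ravel())):
        o=LS(k,[.6]);print('pointer',nm,o.x,k(o.x))
E
python3 fit.py
```

```text
board [0.2295 0.5737 0.0146] [[-0.7795 -1.9642]
 [ 0.4548 -1.4305]
 [ 0.8385 -0.873 ]
 [-1.167  -0.045 ]
 [ 1.0246 -1.2993]
 [-0.1125  0.2599]
 [ 3.1616 -1.3945]
 [ 0.1717 -0.983 ]]
home box [[0.6055 0.0323 0.018 ]] home pull [[0.5568 0.021  0.116 ]] corner [[0.6532 0.1359 0.018 ]] pivot [[0.6552 0.1538 0.0815]]
box [ 0.2816  0.5766 -0.0111] [[-1.1048 -0.0281]
 [ 1.2873 -0.5008]
 [-0.2631 -0.9537]
 [ 0.1375 -0.6907]
 [ 1.2774 -1.7274]
 [ 0.9555 -1.7966]]
pull [[ 0.5285 -0.025   0.116 ]] rel board [-0.0031 -0.0257] 0.05204455119172016
pointer scene [0.73] [ 0.0414 -0.0543]
pointer scene dir [0.7834] [-0.3455  0.5602]
pointer top [0.7009] [ 0.9764 -0.2938]
```

```bash
cat >> h.py <<'E'
from scipy.spatial.transform import Rotation as Ro
def tgt(p,yaw,pos=None,q=None):
    """tool-down target with tool y along yaw -> row numbers from measured pose"""
    s=status.sense();R0=Ro.from_quat(s['orientation'] if q is None else q);p0=s['ee_pos'] if pos is None else pos
    y=np.array([np.cos(yaw),np.sin(yaw),0]);z=np.array([0,0,-1.]);R1=Ro.from_matrix(np.c_[np.cross(y,z),y,z])
    return np.round(np.r_[R0.inv().apply(np.array(p)-p0),(R0.inv()*R1).as_rotvec()],4)
E
python3 -c "
from h import *
print(tgt([.5285,-.025,.19],.2816));print(tgt([.5285,-.025,.12],.2816))"
```

```text
[-4.991e-01 -4.243e-01  6.630e-02  1.000e-04 -0.000e+00  9.034e-01]
[-4.991e-01 -4.243e-01  1.363e-01  1.000e-04 -0.000e+00  9.034e-01]
```

Request:
carry_out --pt "-1 -0.499 -0.424 0.0 0 0 0.903" --pt "-1 -0.499 -0.424 0.0 0 0 0.903" --pt "-1 -0.499 -0.424 0.0 0 0 0.903" --pt "-1 -0.499 -0.424 0.0 0 0 0.903" --pt "-1 -0.499 -0.424 0.0 0 0 0.903" --pt "-1 -0.499 -0.424 0.0 0 0 0.903" --pt "-1 -0.499 -0.424 0.0 0 0 0.903" --pt "-1 -0.499 -0.424 0.0 0 0 0.903" --pt "-1 -0.499 -0.424 0.0 0 0 0.903" --pt "-1 -0.499 -0.424 0.0 0 0 0.903" --pt "-1 -0.499 -0.424 0.0 0 0 0.903" --pt "-1 -0.499 -0.424 0.0 0 0 0.903" --pt "-1 -0.499 -0.424 0.0 0 0 0.903" --pt "-1 -0.499 -0.424 0.0 0 0 0.903" --pt "-1 -0.499 -0.424 0.0 0 0 0.903" --pt "-1 -0.499 -0.424 0.0 0 0 0.903" --pt "-1 -0.499 -0.424 0.0 0 0 0.903" --pt "-1 -0.499 -0.424 0.04 0 0 0.903" --pt "-1 -0.499 -0.424 0.066 0 0 0.903" --pt "-1 -0.499 -0.424 0.066 0 0 0.903" --newtons 40

```text
time_s: 2.97
ee_pos: [0.526, -0.024, 0.1848]
orientation: [0.601, 0.799, -0.001, -0.004]
contact_force: [-0.4, 0.7, -0.8]
finger_gap: 0.085
finger_force: 0.0
```

```bash
python3 -c "
from h import *
s=status.sense();print(s['time_s'],s['ee_pos'],s['orientation'],s['joint_pos'])
print(tgt([.5285,-.025,.12],.2816))
im=save('scene','pics/s1.png');cv2.imwrite('pics/s1c.png',cv2.resize(im[130:370,200:500],None,fx=2.5,fy=2.5,interpolation=2)[:,:,::-1])
for n in('scene','top'): print([(d['centre'],d['score']) for d in finder.place_of('cover_pull',n)[:1]])"
```

```text
2.9667 [ 0.52595215 -0.02396647  0.18482213] [ 0.60085837  0.79934586 -0.00127424 -0.00371375] [-2.94331712e-01 -1.13021511e-01 -2.48810020e-01  1.44285886e+00
  1.54842970e-04  9.94828288e-01]
[-0.002   0.0026  0.0648 -0.0065 -0.0044  0.    ]
[([0.5285, -0.0241, 0.117], 0.87)]
[([0.5295, -0.027, 0.1185], 0.57)]
```

View pics/s1c.png

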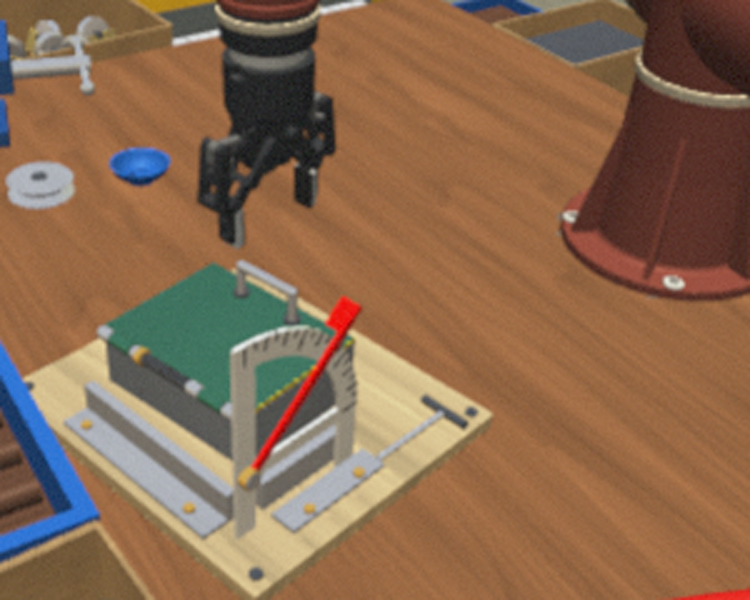

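The crop shows the open gripper directly above the handle bar at (268,275), so I'll descend and grip.

Request:
carry_out --pt "-1 0 0 0.03 0 0 0" --pt "-1 0 0 0.055 0 0 0" --pt "-1 0 0 0.069 0 0 0" --pt "-1 0 0 0.069 0 0 0" --pt "1 0 0 0.069 0 0 0" --pt "1 0 0 0.069 0 0 0" --pt "1 0 0 0.069 0 0 0" --pt "1 0 0 0.069 0 0 0" --pt "1 0 0 0.069 0 0 0" --pt "1 0 0 0.069 0 0 0" --pt "1 0 0 0.069 0 0 0" --pt "1 0 0 0.069 0 0 0" --pt "1 0 0 0.069 0 0 0" --pt "1 0 0 0.069 0 0 0" --pt "1 0 0 0.069 0 0 0" --newtons 40

```text
time_s: 4.37
ee_pos: [0.5291, -0.0247, 0.1217]
orientation: [0.601, 0.8, 0.0, 0.001]
contact_force: [5.9, 1.7, 1.7]
finger_gap: 0.0074
finger_force: 39.0
```

```bash
python3 -c "
from h import *
s=status.sense();print(s);
for n in('scene','top'): 
  camera(n)
  for l in ('cover_pull','box_corner'): print(l,[(d['centre'],d['score']) for d in finder.place_of(l,n)[:1]])"
```

```text
{'time_s': 4.3667, 'joint_pos': array([-2.93989417e-01, -9.32756121e-02, -3.45432557e-01,  1.31728548e+00,
        5.00663494e-04,  9.94626082e-01]), 'joint_vel': array([ 5.04894040e-04,  4.37519896e-04,  3.71020990e-04,  8.51484795e-05,
        1.41782648e-04, -2.31460101e-04]), 'joint_torque': array([ -0.96090049, -43.71639132,  46.88338637,   1.93473458,
        -0.81736106,   0.09249078]), 'ee_pos': array([ 0.52914488, -0.02465004,  0.12165329]), 'orientation': array([6.00644825e-01, 7.99515649e-01, 4.67455553e-04, 5.49924251e-04]), 'contact_force': array([5.91036475, 1.7067856 , 1.71177238]), 'wrist_torque': array([ 0.28719704, -1.05646482,  0.07154338]), 'finger_force': 38.97576570510864, 'finger_gap': 0.007389604223230627}
cover_pull [([0.5285, -0.0238, 0.1175], 0.66)]
box_corner [([0.6216, 0.0925, 0.018], 0.67)]
cover_pull []
box_corner []
```

Request:
carry_out --pt "1 0.003 0.004 0 0 0 0.008" --pt "1 0.006 0.008 0 0 0 0.016" --pt "1 0.009 0.012 0 0 0 0.024" --pt "1 0.012 0.016 0 0 0 0.032" --pt "1 0.016 0.02 0 0 0 0.04" --pt "1 0.02 0.024 0 0 0 0.048" --pt "1 0.024 0.028 0 0 0 0.052" --pt "1 0.028 0.032 0 0 0 0.052" --pt "1 0.03 0.034 0 0 0 0.052" --pt "1 0.03 0.034 0 0 0 0.052"

```text
time_s: 5.5
ee_pos: [0.5523, 0.0128, 0.1214]
orientation: [0.622, 0.783, -0.002, 0.0]
contact_force: [-2.3, -4.5, 4.4]
finger_gap: 0.0076
finger_force: 40.0
```

```bash
python3 -c "
from h import *
s=status.sense();print(s['wrist_torque'])
im=save('top','pics/t2.png');a=cv2.resize(im[130:300,225:420],None,fx=3,fy=3,interpolation=2)
im=save('scene','pics/s2.png');b=cv2.resize(im[225:370,200:405],None,fx=3,fy=3,interpolation=2)
cv2.imwrite('pics/c2.png',b[:,:,::-1]);cv2.imwrite('pics/t2c.png',a[:,:,::-1])
for n in('scene','top'): 
  for l in ('cover_pull','box_corner','cover_tip'): print(l,[(d['centre'],d['score']) for d in finder.place_of(l,n)[:1]])"
```

```text
[-0.92098961  0.51480243 -0.27925381]
cover_pull [([0.5522, 0.0116, 0.1137], 0.72)]
box_corner [([0.6564, 0.1242, 0.017], 0.82)]
cover_tip [([0.51, 0.0964, 0.0823], 0.93)]
cover_pull []
box_corner [([0.5497, 0.1297, 0.1735], 0.68)]
cover_tip []
```

View pics/c2.png

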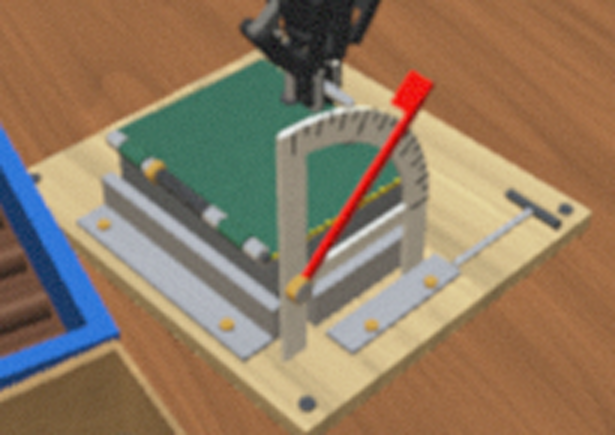

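The crop shows the box close to both stops and roughly parallel, with its back edge nearly at the back stop at (200,250). Next I'll press it back.

Request:
carry_out --pt "1 0 0.001 0 0 0 0" --pt "1 0 0.002 0 0 0 0" --pt "1 0 0.003 0 0 0 0" --pt "1 0 0.004 0 0 0 0" --pt "1 0 0.005 0 0 0 0" --pt "1 0 0.006 0 0 0 0" --pt "1 0 0.006 0 0 0 0"

```text
time_s: 6.48
ee_pos: [0.5564, 0.0141, 0.1211]
orientation: [0.622, 0.783, -0.003, -0.001]
contact_force: [-12.0, -5.5, 9.9]
finger_gap: 0.0076
finger_force: 40.1
```

Request:
carry_out --pt "1 0.001 0 0 0 0 0" --pt "1 0.002 0 0 0 0 0" --pt "1 0.003 0 0 0 0 0" --pt "1 0.004 0 0 0 0 0" --pt "1 0.005 0 0 0 0 0" --pt "1 0.006 0 0 0 0 0" --pt "1 0.006 0 0 0 0 0"

```text
time_s: 7.07
ee_pos: [0.5546, 0.0166, 0.1212]
orientation: [0.623, 0.782, -0.006, 0.0]
contact_force: [-17.4, -23.5, 10.8]
finger_gap: 0.0075
finger_force: 41.3
```

```bash
python3 -c "
from h import *
from fit import v
s=status.sense();print(s['wrist_torque']);R=Ro.from_quat(s['orientation']).as_matrix();print('tool y yaw',np.arctan2(R[1,1],R[0,1]),'board',v,'z',R[:,2])
print('tcp in board',(s['ee_pos'][:2]-v[1:])@Rz(v[0]))
im=save('top','pics/t3.png');a=cv2.resize(im[145:275,235:405],None,fx=4.5,fy=4.5,interpolation=2)
im=save('scene','pics/s3.png');b=cv2.resize(im[235:360,225:385],None,fx=4.7,fy=4.7,interpolation=2)
cv2.imwrite('pics/c3.png',b[:,:,::-1]);cv2.imwrite('pics/t3c.png',a[:,:,::-1])
for l in ('box_corner','cover_tip','cover_hinge'): print(l,[(d['centre'],d['score']) for d in finder.place_of(l,'scene')[:1]])"
```

```text
[-4.8044  3.4418 -0.3108]
tool y yaw 0.22586188357252468 board [0.2295 0.5737 0.0146] z [-0.007  -0.0094 -0.9999]
tcp in board [-0.0182  0.0063]
box_corner [([0.5513, 0.1307, 0.1721], 0.68)]
cover_tip [([0.5133, 0.1002, 0.0811], 0.57)]
cover_hinge [([0.6794, 0.0415, 0.0781], 0.96)]
```

View pics/c3.png

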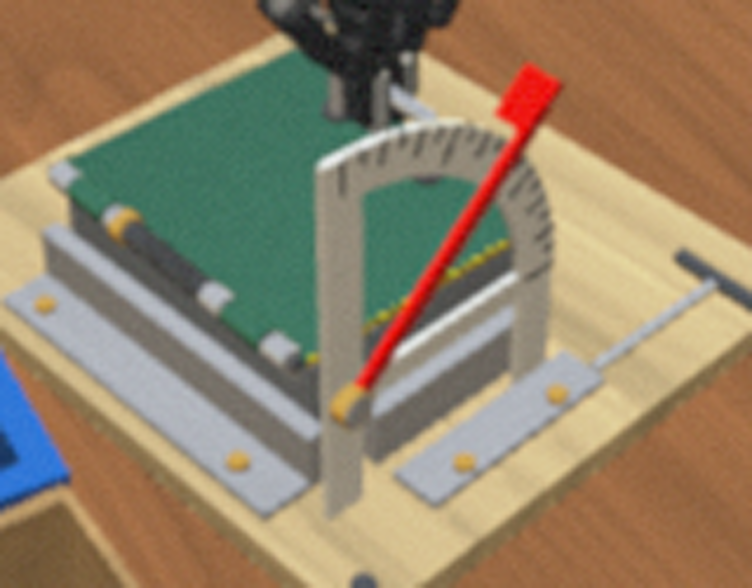

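View pics/t3c.png

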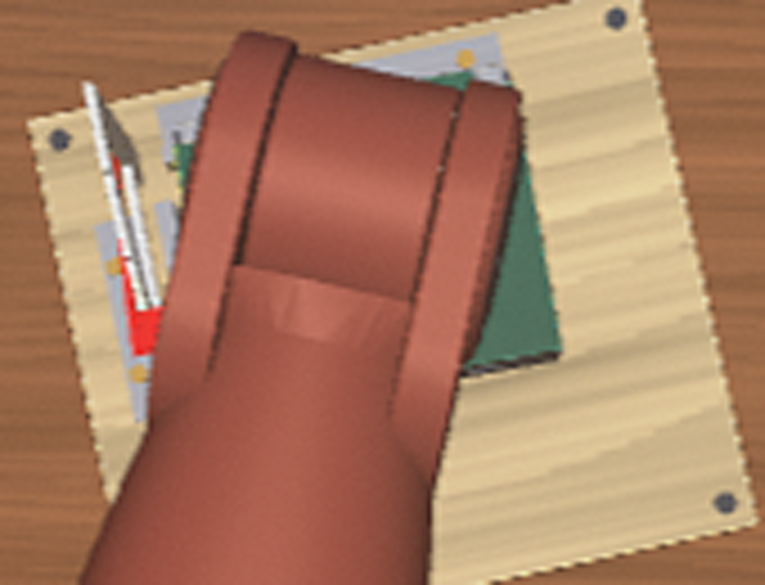

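The scene crop shows the hinge edge close to the back stop, and the yellow left edge close to the side stop. The arm covers most of the top view. I'll overlay the home outline to judge the remaining gap.

Run:
```python
from fit import *
im=cv2.imread('pics/s3.png');b=cv2.resize(im[235:360,225:385],None,fx=5,fy=5,interpolation=2)
def dr(P,col,n='scene'):
    q=(proj(n,b2w(P,v))-[225,235]+.5)*5
    cv2.polylines(b,[np.int32(q*8)],False,col,1,16,3)
# stops top working edges and feet
dr([(.105,-.09,.018),(.105,-.09,.048),(.105,.1,.048),(.105,.1,.018)],(255,0,255))
dr([(-.025,.1,.018),(-.025,.1,.048),(.085,.1,.048),(.085,.1,.018)],(255,0,255))
dr([(-.035,.1,.084),(.105,.1,.084),(.105,-.08,.084),(-.035,-.08,.084),(-.035,.1,.084)],(0,255,255))
dr([(.105,-.08,.078),(.105,-.08,.048)],(0,255,255))
dr([(-.15,.17,.018),(.15,.17,.018),(.15,-.17,.018)],(255,0,0))
cv2.imwrite('pics/ov.png',b[:600,:800])
```

```text
(no output)
```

View pics/ov.png

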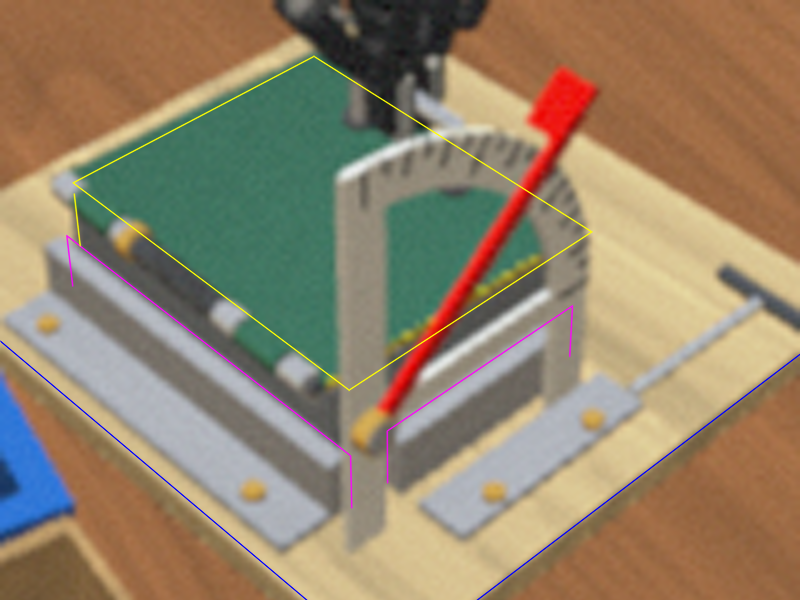

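```bash
cat > boxfit.py <<'E'
from fit import *
# measure lateral offset of an image edge along a predicted model edge: strongest gradient within +-w px along the normal
def edges(n,gray,A,B,u,lo,hi,w=4,N=25):
    P=np.array([np.array(A)+(np.array(B)-np.array(A))*k for k in np.linspace(lo,hi,N)])
    q=proj(n,b2w(P,u));d=q[-1]-q[0];nn=np.array([-d[1],d[0]])/np.linalg.norm(d)
    s=np.arange(-w,w+.01,.2);xy=q[:,None]+s[None,:,None]*nn
    pr=cv2.remap(gray,np.float32(xy[...,0]),np.float32(xy[...,1]),cv2.INTER_CUBIC)
    g=np.abs(np.gradient(cv2.GaussianBlur(pr,(9,1),2),axis=1));i=g.argmax(1)
    return P,q+s[i][:,None]*nn,nn
def fit_pose(u0,items):
    D=[]
    for n,gray,A,B,lo,hi,w in items:
        P,m,nn=edges(n,gray,A,B,u0,lo,hi,w);D.append((n,P,m,nn))
    f=lambda u:np.concatenate([((proj(n,b2w(P,u))-m)@nn) for n,P,m,nn in D])
    o=LS(f,u0,loss='soft_l1',f_scale=.3)
    return o.x,[np.round(np.median((proj(n,b2w(P,o.x))-m)@nn),2) for n,P,m,nn in D]
def ch(f,k): 
    im=cv2.imread(f).astype(np.float32); return im[...,2]-0.5*im[...,1] if k=='g' else im.mean(2)
E
python3 - <<'E'
from boxfit import *
z=.018
t0,t3,s0,s3=[ch(f'pics/{k}.png','') for k in('top0','t3','scene0','s3')]
vb=v.copy()
for _ in range(3):
    vb,r=fit_pose(vb,[('top',t0,(-.15,-.17,z),(.15,-.17,z),.1,.9,3),('top',t0,(.15,.17,z),(.15,-.17,z),.3,.95,3),('top',t0,(-.15,.17,z),(.15,.17,z),.1,.75,3),
     ('scene',s0,(-.15,.17,z),(.15,.17,z),.1,.9,3),('scene',s0,(-.15,-.17,z),(-.15,.17,z),.6,.95,3)])
print('board',v,vb,r)
h=.084
tr=[]
g0,g3,gs0,gs3=[ch(f'pics/{k}.png','g') for k in('top0','t3','scene0','s3')]
u=np.array([.2816,.5766,-.0111])
for _ in range(3):
    u,r=fit_pose(u,[('top',g0,(-.07,-.09,h),(.07,-.09,h),.1,.9,3),('top',g0,(-.07,.09,h),(.07,.09,h),.1,.9,3),('top',g0,(-.07,.09,h),(-.07,-.09,h),.1,.9,3),
      ('scene',gs0,(-.07,-.09,h),(.07,-.09,h),.1,.9,3),('scene',gs0,(-.07,.09,h),(.07,.09,h),.05,.2,3)])
print('box0',u,r)
w=np.array([.21,.600,.027])
for _ in range(4):
    w,r=fit_pose(w,[('top',g3,(-.07,-.09,h),(.07,-.09,h),.1,.8,3),('top',g3,(-.07,.09,h),(-.07,-.09,h),.75,.95,3),
      ('scene',gs3,(-.07,-.09,h),(.07,-.09,h),.1,.9,3)])
print('box3',w,r,'rel board',(w[1:]-vb[1:])@Rz(vb[0]),w[0]-vb[0])
E
```

```text
board [0.2295 0.5737 0.0146] [0.223  0.5727 0.0156] [np.float64(0.4), np.float64(-0.39), np.float64(0.2), np.float64(-0.6), np.float64(-0.6)]
box0 [ 0.3042  0.573  -0.0108] [np.float64(0.55), np.float64(0.14), np.float64(-0.02), np.float64(-0.4), np.float64(-2.06)]
box3 [0.193  0.5973 0.0261] [np.float64(0.19), np.float64(-0.0), np.float64(-0.19)] rel board [0.0264 0.0047] -0.030081194550087564
```

Edge fits put the box at yaw −0.03 rad to the board and still a few mm short. I'll ease off, turn it back, and press again.

Request:
carry_out --pt "1 -0.003 -0.002 -0.001 0 0 0" --pt "1 -0.005 -0.003 -0.002 0 0 -0.01" --pt "1 -0.005 -0.003 -0.002 0 0 -0.02" --pt "1 -0.005 -0.003 -0.002 0 0 -0.03" --pt "1 -0.005 -0.003 -0.002 0 0 -0.04" --pt "1 -0.005 -0.002 -0.002 0 0 -0.04" --pt "1 -0.004 0.0 -0.002 0 0 -0.04" --pt "1 -0.004 0.002 -0.002 0 0 -0.04" --pt "1 -0.004 0.003 -0.002 0 0 -0.04" --pt "1 -0.004 0.003 -0.002 0 0 -0.04"

```text
time_s: 8.15
ee_pos: [0.5576, 0.0176, 0.1223]
orientation: [0.606, 0.796, -0.003, -0.003]
contact_force: [-20.7, -7.3, 7.7]
finger_gap: 0.0075
finger_force: 42.2
```

```bash
cat > meas.py <<'E'
import sys
from boxfit import *
k=sys.argv[1]; vb=np.array([.223,.5727,.0156]);h=.084
if __name__=='__main__':
    save('top',f'pics/t{k}.png');save('scene',f'pics/s{k}.png')
    t=ch(f'pics/t{k}.png','g');s=ch(f'pics/s{k}.png','g');w=np.array([.21,.602,.028])
    for _ in range(4):
        w,r=fit_pose(w,[('top',t,(-.07,-.09,h),(.07,-.09,h),.1,.8,3),('top',t,(-.07,.09,h),(-.07,-.09,h),.75,.95,3),('scene',s,(-.07,-.09,h),(.07,-.09,h),.1,.9,3)])
    st=status.sense();R=Ro.from_quat(st['orientation']).as_matrix()
    print('box',w,r,'rel',(w[1:]-vb[1:])@Rz(vb[0]),w[0]-vb[0],'tool yaw',np.arctan2(R[1,1],R[0,1]))
    f=st['contact_force'];print('F board',f[:2]@Rz(vb[0]),f[2],'tcp board',(st['ee_pos'][:2]-vb[1:])@Rz(vb[0]),st['ee_pos'][2],st['wrist_torque'])
    for l in ('cover_tip','cover_hinge'): print(l,[(np.array(d['centre']),d['score']) for d in finder.place_of(l,'scene')[:1]])
E
python3 meas.py 4
```

```text
box [0.2205 0.5996 0.0282] [np.float64(0.34), np.float64(-0.0), np.float64(-0.23)] rel [0.029  0.0064] -0.0025318889511228015 tool yaw 0.26986300121136086
F board [-21.6381  -2.2439] 6.905843450394818 tcp board [-0.0143  0.0053] 0.12228671275294667 [-1.2731  4.0053 -0.4249]
cover_tip [(array([0.512 , 0.1003, 0.082 ]), 0.78)]
cover_hinge [(array([0.6806, 0.0456, 0.0762]), 0.8)]
```

Request:
carry_out --pt "1 0.001 0 0 0 0 0" --pt "1 0.002 0 0 0 0 0" --pt "1 0.003 0 0 0 0 0" --pt "1 0.004 0 0 0 0 0" --pt "1 0.005 0 0 0 0 0" --pt "1 0.006 0 0 0 0 0" --pt "1 0.007 0 0 0 0 0" --pt "1 0.007 0 0 0 0 0"

```text
time_s: 9.02
ee_pos: [0.5565, 0.0204, 0.1233]
orientation: [0.607, 0.795, -0.006, -0.0]
contact_force: [-21.3, -26.7, 9.2]
finger_gap: 0.0075
finger_force: 43.1
```

```bash
python3 meas.py 5
```

```text
box [0.2181 0.5981 0.0295] [np.float64(0.39), np.float64(0.01), np.float64(-0.8)] rel [0.0279 0.0079] -0.004932666428660859 tool yaw 0.2670493240587615
F board [-26.2424 -21.4626] 9.832898726684675 tcp board [-0.0147  0.0082] 0.12330302445346727 [-5.3206  4.1642 -0.2451]
cover_tip [(array([0.5134, 0.1038, 0.0842]), 0.63)]
cover_hinge [(array([0.6793, 0.0442, 0.0811]), 0.73)]
```

Both stops carry over 20 N with almost no yaw moment, and the yaw error is about 0.3°, so the box is home. I'll ease the push and lift along the hinge arc.

Request:
carry_out --pt "1 -0.0015 -0.0015 0 0 0 0" --pt "1 -0.0025 -0.003 0 0 0 0" --pt "1 -0.0025 -0.001 -0.006 0.025 0 0" --pt "1 -0.0027 0.0015 -0.0124 0.05 0 0" --pt "1 -0.0028 0.004 -0.0184 0.075 0 0" --pt "1 -0.0029 0.007 -0.0243 0.1 0 0" --pt "1 -0.003 0.0103 -0.03 0.125 0 0" --pt "1 -0.0032 0.0138 -0.0357 0.15 0 0" --pt "1 -0.0034 0.0177 -0.041 0.175 0 0" --pt "1 -0.0035 0.0216 -0.0463 0.2 0 0" --pt "1 -0.0037 0.026 -0.0513 0.225 0 0" --pt "1 -0.0039 0.0305 -0.0561 0.25 0 0" --pt "1 -0.0041 0.0355 -0.0607 0.275 0 0" --pt "1 -0.0043 0.0403 -0.0651 0.3 0 0" --pt "1 -0.0043 0.0403 -0.0651 0.3 0 0"

```text
time_s: 10.47
ee_pos: [0.5994, 0.0307, 0.1886]
orientation: [0.598, 0.787, -0.12, -0.091]
contact_force: [-6.0, -6.4, 5.6]
finger_gap: 0.0074
finger_force: 40.3
```

```bash
cat > ang.py <<'E'
import sys
from boxfit import *
vb=np.array([.223,.5727,.0156])
def line(n,gray,y,z0,a,lo,hi,w,u=vb,r=.146):
    pass
if __name__=='__main__':
    k=sys.argv[1];im=save('scene',f'pics/s{k}.png');save('top',f'pics/t{k}.png')
    st=status.sense();f=st['contact_force'];R=Ro.from_quat(st['orientation']);g=st['ee_pos']+R.apply([0,0,.006])
    gb=np.r_[(g[:2]-vb[1:])@Rz(vb[0]),g[2]];print('F board',f[:2]@Rz(vb[0]),f[2],'grasp board',gb)
    d=gb-[.111,0,.0815];print('theta from tcp',np.arctan2(d[2],-d[0])-.2672,'radius',np.hypot(d[0],d[2]))
    H=hsv(im);y=(H[...,0]>22)&(H[...,0]<34)&(H[...,1]>150);rd=((H[...,0]<6)|(H[...,0]>174))&(H[...,1]>180)
    for m,nm in((y,'yellow'),(rd,'red')):
        q=np.argwhere(m[200:350,200:400])[:,::-1]+[200,200]
        nl,lab,stt,_=cv2.connectedComponentsWithStats(m[200:350,200:400].astype(np.uint8))
        print(nm,len(q),q.min(0),q.max(0),[list(x) for x in stt[1:] if x[4]>5])
    for n in('scene','top'):
        for l in('cover_tip','cover_pull','pointer_tip','cover_hinge'):
            print(n,l,[(np.r_[(np.array(e['centre'][:2])-vb[1:])@Rz(vb[0]),e['centre'][2]].round(4),round(e['score'],2)) for e in finder.place_of(l,n)[:1]])
E
python3 ang.py 6
```

```text
F board [-6.6081 -5.2154] 1.8163019678316776 grasp board [0.0274 0.0088 0.1828]
theta from tcp 0.6133689136082618 radius 0.13134170047077637
yellow 16 [303 275] [320 299] []
red 309 [301 249] [343 317] [[np.int32(101), np.int32(49), np.int32(43), np.int32(69), np.int32(309)]]
scene cover_tip [(array([-0.0097,  0.1001,  0.1655]), 0.86)]
scene cover_pull [(array([0.0244, 0.0101, 0.179 ]), 0.96)]
scene pointer_tip [(array([0.0019, 0.1168, 0.1717]), 0.76)]
scene cover_hinge [(array([0.1135, 0.0085, 0.0786]), 0.73)]
top cover_tip [(array([-0.1323,  0.442 ,  0.0022]), 0.65)]
top cover_pull [(array([0.0255, 0.0095, 0.1858]), 0.82)]
top pointer_tip []
top cover_hinge []
```

Radius 131.3 mm confirms the box is home, with the cover at about 0.61. Next I'll refine the pointer angle.

```bash
cat > ptr.py <<'E'
import sys
from boxfit import *
vb=np.array([.223,.5727,.0156])
def pt(a,r,y,n='scene'): 
    return proj(n,b2w(np.array([[.111-q*np.cos(a),y,.0815+q*np.sin(a)] for q in np.atleast_1d(r)]),vb))
def red(f):
    im=cv2.imread(f).astype(np.float32);return im[...,2]-im[...,:2].max(2)
for f in sys.argv[1:]:
    R=red(f)
    # edge-of-line centroid across the pointer rod and flag, per radius, for plane y
    for y in (.113,.117,.121):
        sol=[]
        def res(p): # p: angle, dx, dy
            rs=np.linspace(.02,.155,60);q=pt(p[0],rs,y)+p[1:]
            return q,rs
        # measure centre of red across the normal
        q=pt(.70,np.linspace(.02,.155,60),y);d=q[-1]-q[0];d/=np.linalg.norm(d);nn=np.array([-d[1],d[0]])
        s=np.arange(-8,8.01,.25);xy=q[:,None]+s[None,:,None]*nn
        pr=np.maximum(cv2.remap(R,np.float32(xy[...,0]),np.float32(xy[...,1]),1)-60,0)
        ok=pr.sum(1)>100;c=(pr*s).sum(1)/np.maximum(pr.sum(1),1)
        m=q+c[:,None]*nn;rs=np.linspace(.02,.155,60)
        for lo,hi in((.02,.12),(.135,.155),(.02,.155)):
            k=ok&(rs>=lo)&(rs<=hi)
            o=LS(lambda p:((pt(p[0],rs[k],y)-m[k])@nn),[.7]);
            o2=LS(lambda p:((pt(p[0],rs[k],y)+p[1]*nn-m[k])@nn),[.7,0])
            print(f,y,lo,hi,'ang %.3f'%o.x[0],'with shift',o2.x.round(3),'rms %.2f'%np.sqrt(np.mean(o2.fun**2)))
E
python3 ptr.py pics/scene0.png pics/s6.png
python3 - <<'E'
import sys;sys.argv=['x']
from ptr import *
im=cv2.imread('pics/s6.png');H=cv2.cvtColor(im,cv2.COLOR_BGR2HSV)
q=pt(.613,[.03,.09,.146],.1);print('pred edge',q)
print('pred pivot',pt(0,[0],.121),'flag .70',pt(.70,[.132,.158],.115))
y=(H[...,0]>20)&(H[...,0]<36)&(H[...,1]>110)&(H[...,2]>90)
p=np.argwhere(y[240:330,290:350])[:,::-1]+[290,240]
print(len(p),p.tolist()[:60])
E
```

```text
pics/scene0.png 0.113 0.02 0.12 ang 0.601 with shift [0.733 2.939] rms 0.06
pics/scene0.png 0.113 0.135 0.155 ang 0.739 with shift [ 0.721 -0.736] rms 0.07
pics/scene0.png 0.113 0.02 0.155 ang 0.664 with shift [0.807 4.175] rms 0.90
pics/scene0.png 0.117 0.02 0.12 ang 0.679 with shift [0.732 1.194] rms 0.06
pics/scene0.png 0.117 0.135 0.155 ang 0.781 with shift [ 0.712 -2.789] rms 0.06
pics/scene0.png 0.117 0.02 0.155 ang 0.724 with shift [0.806 2.417] rms 0.89
pics/scene0.png 0.121 0.02 0.12 ang 0.757 with shift [ 0.732 -0.558] rms 0.06
pics/scene0.png 0.121 0.135 0.155 ang 0.809 with shift [ 0.684 -5.047] rms 0.02
pics/scene0.png 0.121 0.02 0.155 ang 0.778 with shift [0.793 0.451] rms 0.74
pics/s6.png 0.113 0.02 0.12 ang 0.613 with shift [0.728 2.564] rms 0.42
pics/s6.png 0.113 0.135 0.155 ang 0.739 with shift [ 0.731 -0.291] rms 0.03
pics/s6.png 0.113 0.02 0.155 ang 0.669 with shift [0.796 3.697] rms 0.94
pics/s6.png 0.117 0.02 0.12 ang 0.691 with shift [0.728 0.821] rms 0.42
pics/s6.png 0.117 0.135 0.155 ang 0.780 with shift [ 0.717 -2.569] rms 0.02
pics/s6.png 0.117 0.02 0.155 a
[... 450 characters left out ...]
61], [330, 262], [321, 273], [322, 273], [321, 274], [322, 274], [320, 275], [321, 275], [319, 276], [320, 276], [318, 277], [319, 277], [318, 278], [319, 278], [317, 279], [318, 279], [316, 280], [317, 280], [315, 281], [316, 281], [315, 282], [314, 283], [313, 284], [314, 284], [312, 285], [313, 285], [312, 286], [311, 287], [310, 288], [311, 288], [309, 289], [310, 289], [309, 290], [308, 291], [309, 291], [308, 292], [307, 293], [306, 294], [305, 295], [306, 295], [304, 296], [305, 296], [304, 297], [303, 298], [304, 298], [303, 299], [304, 299], [305, 299], [306, 299], [302, 300], [303, 300], [304, 300], [305, 300], [306, 300], [307, 300], [302, 301], [303, 301], [304, 301], [305, 301]]
```

```bash
cat > yel.py <<'E'
import sys
k=sys.argv[1];th0=float(sys.argv[2]);sys.argv=['x']
from ptr import *
im=cv2.imread(f'pics/s{k}.png').astype(np.float32);Y=np.minimum(im[...,2],im[...,1])-im[...,0]-.6*np.abs(im[...,2]-im[...,1])
rs=np.linspace(.03,.142,80)
for zz in (.0,):
    q=pt(th0,rs,.1);d=q[-1]-q[0];d/=np.linalg.norm(d);nn=np.array([-d[1],d[0]])
    s=np.arange(-5,5.01,.25);xy=q[:,None]+s[None,:,None]*nn
    pr=cv2.remap(Y,np.float32(xy[...,0]),np.float32(xy[...,1]),1);pr=np.maximum(pr-45,0)
    c=(pr*s).sum(1)/np.maximum(pr.sum(1),1);ok=pr.sum(1)>60
    m=q+c[:,None]*nn
    print(ok.sum(),c[ok].round(1))
    o=LS(lambda p:((pt(p[0],rs[ok],.1)-m[ok])@nn),[th0],loss='soft_l1',f_scale=.3)
    o2=LS(lambda p:((pt(p[0],rs[ok],.1)+p[1]*nn-m[ok])@nn),[th0,0],loss='soft_l1',f_scale=.3)
    print('yellow ang',o.x,'with shift',o2.x)
E
python3 yel.py 6 .613
```

```text
44 [ 2.3  2.1  2.   2.   2.   1.9  1.8  1.8  0.6 -1.  -0.9 -1.  -0.9 -1.1
 -1.1 -1.  -0.9 -0.9  0.3  0.7  1.   1.2  1.3  1.4  1.3  1.   1.1  1.
  1.2  1.2  1.  -1.  -1.2 -1.1 -1.3 -1.2 -1.1 -1.2 -1.1 -1.3 -1.3 -1.2
 -1.2 -1.1]
yellow ang [0.6458] with shift [0.7858 3.416 ]
```

The yellow edge runs parallel to the prediction for 0.613, and the rod direction gives 0.73. I'll lift to 0.73.

Request:
carry_out --pt "1 0 0.0025 -0.003 0 0 0" --pt "1 0 0.005 -0.006 0 0 0" --pt "1 0.0005 0.0075 -0.009 0 0 0" --pt "1 0.0005 0.0099 -0.0116 0 0 0" --pt "1 0.0005 0.0099 -0.0116 0 0 0" --pt "1 0.0005 0.0099 -0.0116 0 0 0" --pt "1 0.0005 0.0099 -0.0116 0 0 0"

```text
time_s: 11.55
ee_pos: [0.611, 0.0337, 0.1978]
orientation: [0.599, 0.787, -0.12, -0.09]
contact_force: [-8.7, -9.1, 7.3]
finger_gap: 0.0076
finger_force: 40.2
```

```bash
python3 ang.py 7
python3 - <<'E'
import cv2
im=cv2.imread('pics/s7.png');cv2.imwrite('pics/s7c.png',cv2.resize(im[235:355,225:380],None,fx=5,fy=5,interpolation=2))
E
```

```text
F board [-9.0475 -7.6924] 8.061569999612265 grasp board [0.0395 0.0091 0.1921]
theta from tcp 0.729994697523702 radius 0.13167145815197798
yellow 17 [303 253] [331 297] []
red 305 [301 249] [344 317] [[np.int32(101), np.int32(49), np.int32(44), np.int32(69), np.int32(305)]]
scene cover_tip [(array([-0.0033,  0.0989,  0.1789]), 0.96)]
scene cover_pull [(array([0.0372, 0.0094, 0.1882]), 0.59)]
scene pointer_tip [(array([0.0014, 0.1155, 0.1751]), 0.74)]
scene cover_hinge [(array([0.1076, 0.0095, 0.0816]), 0.64)]
top cover_tip []
top cover_pull [(array([0.0365, 0.0076, 0.1927]), 0.87)]
top pointer_tip []
top cover_hinge [(array([ 0.161 ,  0.3932, -0.0015]), 0.49)]
```

View pics/s7c.png

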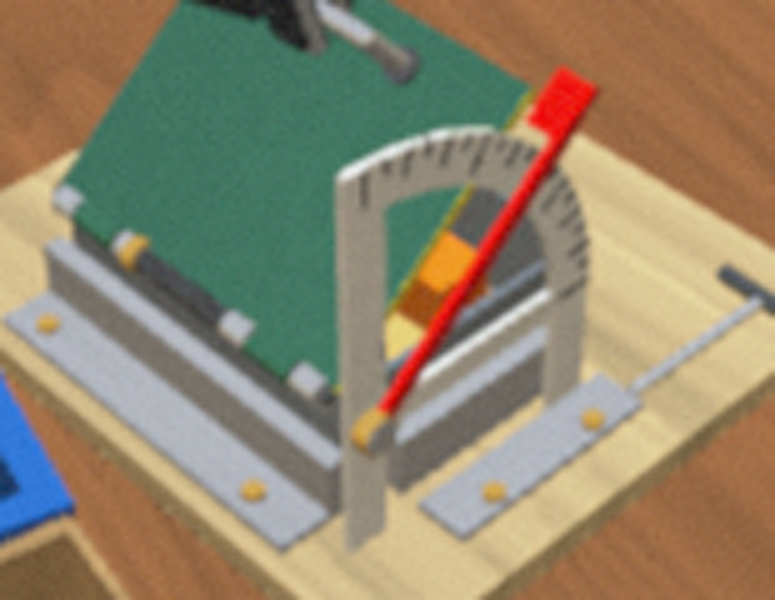

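The last view shows the yellow edge from (385,315) to (530,92), nearly parallel to the red rod from (385,410) to (560,145). I'll do one numeric check on the flag corners.

```bash
python3 - <<'E'
import sys;sys.argv=['x']
from ptr import *
C=lambda p:(p-[225,235]+.5)*5
print('tip .73',C(pt(.73,[.03,.146],.1)))
def flag(a):
    P=[]
    for y in(.1055,.1245):
        for r in(.132,.158):
            for t in(-.0025,.0025):
                P.append([.111-r*np.cos(a)+t*np.sin(a),y,.0815+r*np.sin(a)+t*np.cos(a)])
    return cv2.convexHull(np.float32(proj('scene',b2w(P,vb))))[:,0]
def rod(a): return np.zeros(0)
best=[]
for f in('pics/scene0.png','pics/s6.png','pics/s7.png'):
    Rd=np.clip(red(f)/150,0,1);Rf=cv2.resize(Rd[235:285,310:360],None,fx=8,fy=8,interpolation=1)
    for sh in((0,0),(-1,-.6),None):
        out=[]
        for a in np.arange(.64,.84,.01):
            grid=[sh] if sh is not None else [(x,y) for x in np.arange(-3,2.1,.5) for y in np.arange(-3,3.1,.5)]
            for g in grid:
                m=np.zeros(Rf.shape,np.float32);q=(flag(a)+g-[310,235]+.5)*8
                cv2.fillConvexPoly(m,np.int32(q.round()),1)
                # compare only beyond radius .13: mask by half-plane
                p=pt(a,[.128,.158],.115)+g;d=p[1]-p[0];d/=np.linalg.norm(d)
                yy,xx=np.mgrid[:400,:400];k=((xx/8+310-.5-p[0][0])*d[0]+(yy/8+235-.5-p[0][1])*d[1])>2
                out.append((float(np.abs(m-Rf)[k].sum()),round(a,3),g))
        out.sort();print(f,sh,out[:3])
E
python3 yel.py 7 .73; python3 ptr.py pics/s7.png | grep ' 0.02 0.12 '
```

```text
tip .73 [[380.2135 337.3444]
 [540.8832  88.6756]]
pics/scene0.png (0, 0) [(23532.81640625, np.float64(0.76), (0, 0)), (23562.16015625, np.float64(0.77), (0, 0)), (23726.9296875, np.float64(0.75), (0, 0))]
pics/scene0.png (-1, -0.6) [(23608.8046875, np.float64(0.74), (-1, -0.6)), (23617.201171875, np.float64(0.73), (-1, -0.6)), (23808.90234375, np.float64(0.72), (-1, -0.6))]
42 [ 3.4  3.2  3.1  2.9  2.7  2.5  2.4  2.2 -0.6 -0.9 -0.9 -1.  -0.9 -0.9
 -0.8 -0.9  0.6  1.9  1.9  1.8  1.8  1.9  1.9  1.8  1.9  2.   2.   2.
  1.7  1.  -1.  -1.1 -1.  -1.  -1.2 -1.1 -1.1 -1.1 -1.  -1.1 -1.  -1.1]
yellow ang [0.7527] with shift [0.8558 3.7416]
pics/s7.png 0.113 0.02 0.12 ang 0.621 with shift [0.723 2.301] rms 0.68
pics/s7.png 0.117 0.02 0.12 ang 0.698 with shift [0.723 0.563] rms 0.68
pics/s7.png 0.121 0.02 0.12 ang 0.770 with shift [ 0.725 -1.019] rms 0.50Traceback (most recent call last):
  File "<stdin>", line 21, in <module>
  File "<stdin>", line 11, in flag
  File "h.py", line 6, in proj
    c=calibration(n);K=np.array([[c['fx'],0,c['cx']],[0,c['fy'],c['cy']],[0,0,1]])
ValueError: time passes only in moves, steps and waits
```

The flag fit (about 0.735), the rod (0.73) and the cover (0.73) agree, and the box is pressed against both stops. I'll hand it in while holding.

```bash
python3 -c "
from h import *
s=status.sense();print(s['time_s'],s['ee_pos'],s['contact_force'],s['finger_force'])
print(r.sign_off())"
```

```text
12.05 [0.61095693 0.03365421 0.19782794] [-7.39018348 -9.81246314  8.2945229 ] 40.196104645729065
the job is handed in; nothing more can be done
None
```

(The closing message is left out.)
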